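# Load the solder reel and hold the wire tensioner open

## Robot

A 6-joint arm with a two-finger parallel gripper is mounted at the origin on a cart in front of the work surface, level with it; the furniture and walls round the work are solid. World frame = base frame: x ahead of the robot, y to its left, z up, the work surface at z = 0. Lengths are in mm, angles in rad, forces in N, time in s.
With the tool pointing down it reaches from about 375 to 975 mm from the base axis. Payload 3.8 kg.
Tool frame: the origin (TCP) lies between the finger pads; the fingertips stand 14 mm ahead of it and the grasp point (between the pads) lies 5 mm behind it; z points along the fingers, y is the line along which they close (so a half turn about z gives the same grasp; the last joint's range is limited). The gripper opens to 88 mm and grips with 3 to 60 N. Pads are 18 mm wide; open, the fingers measure 123 mm over their backs; the gripper's body (75 mm by 187 mm) begins 45 mm behind the grasp point.
Start: joints at [-1.3, 0.264, 1.604, -0, 1.274, -0.037], TCP at [204.494, -643.273, 252.706] pointing down, gripper open.
Joint ranges: [-2.63, 2.63], [-0.94, 2.18], [0.31, 2.57], [-1.31, 4.45], [0, 2.66], [-2.55, 2.55]. Speed limits (rad/s): [2.57, 2.57, 3.14, 3.14, 3.14, 3.14].

## Interface

Orientations are given as a 3x3 rotation matrix whose columns are the frame's x, y, z axes.
In Python, from plant import get_obs, get_image, job_done gives the robot as it stands.
- The arm moves only by the tool apply_moves, never from a script. Its argument "increments" is text: rows parted by semicolons, each of 4 numbers parted by spaces: the shift along the tool's x, y, z scaled (see below), then the turn about the tool's z scaled (see below). A call has 1 to 5 rows; each row shifts and turns the commanded pose from where the row before left it, along the tool's axes as they then stand; what a row does not reach is not made up. The controller multiplies each number of a shift by 0.06 m and each number of a turn by 6 degrees. A row lasts 1/8 s, in which the tool goes at most 62.5 mm and 10.7 degrees, less where a joint would pass 70% of its speed; a pose out of reach is approached as far as the arm can. A call with a number of a shift or a turn outside -1 to 1 is refused whole. A call with a gripper value outside its range is refused whole. "jaw" is the opening, from -1 (shut) to 1 (fully open), set as the call begins (left out, the last holds). The fingers move at their own pace and stop on an object; the grip force is fixed at half the most. Time passes only in rows, so rows that do not move let the fingers close. It gives the time, the measured TCP pose, the force, the opening and the grip force at its end, in the units of the state.
- get_obs(): the state, without advancing time (a new reading comes with each control period).
- get_image(name): name is "scene" or "top" or "wrist"; returns a dict with "pixels" (384x512x3 uint8, blue, green, red), "camera_matrix" (3x3 intrinsics, pixels), "k1" (the pictures are not rectified: a ray, as slopes to the right and down, at radius r is drawn at 1 + k1 r^2 times it, then the intrinsics apply), "R" (3x3) and "t" (3): a world point X has camera coordinates R X + t; the wrist camera has in their place "mount" (4x4, takes a point from camera to tool coordinates, whose origin is the TCP and whose axes are the flange's). Camera axes: x right, y down, z forward; pixel columns grow to the right and rows downward; lengths in mm; the calibration is good to about 2 mm. A picture is of the moment at which its call begins: read the wrist's pose just before it. There is no depth.
- job_done(): hands the job in; it is judged then, once.
The state is a dict: "t": time; "qpos": joint angles; "joint_velocities": joint speeds; "effort": joint torques, N m; "tool_pos": TCP position; "ee_rot": TCP orientation; "ft_force": force on the tool from outside, world axes, zero at the start; "torque": the same for the moment, N m; "width": finger opening in mm; "grasp_force": force on a finger pad.
Only numpy, scipy, OpenCV 4.12 (cv2) and the standard library are available. Lean on these libraries where they do the work, as an engineer would, in place of code of your own. Each camera call takes 0.05 s, during which the arm holds its last target. There are 200 camera calls.

## Task

Set the solder reel (blue flanges, white wire) flat in the round white pan of the grey wire feeder and let go of it. Then push the orange thumb tab of the feeder's sprung blue tensioner arm back past the yellow pawl until that clicks up again on the near side of the arm, and on a little farther, so that the arm stands clear of the pawl and your fingers, not the pawl, carry the spring. Finish like that: keep pushing on the tab and do not let go, so that a colleague can thread the wire; leave the other things on the desk where they are.

Things in the scene. Friction and masses are not known exactly. Their poses are not given: they have to be found in the camera images.
- solder_reel: Reel of white solder wire with two blue flanges, standing on one flange: 56 mm diameter, 36 mm high, about 0.25 kg, loose. The flanges (top one at height 34 to 36 mm) stand out 5 mm beyond the wire (46 mm diameter). Origin: centre of its underside; z up along its axis. It starts lying on the green mat, whose top is at z = 0.003. Grasp it across the flanges from above.
- feeder: Grey base plate of the wire feeder, fixed, 150 mm (x) by 210 mm (y), top face 10 mm above the desk. Origin: centre of its underside; x points from its front edge (robot side) to the back, y to the left. In this frame (mm): white reel pan at (0, -60); arm pivot at (-30, 0); aluminium idler block with brass rollers at the back, x 50 to 70, y -12 to 44, up to 55 high.
- pan_floor (a point): Centre of the floor of the round white reel pan, 14 mm above the desk, z up. Inner diameter 63 mm, outer 71 mm, rim 6 mm above the floor (20 mm above the desk). The reel fits in standing on its flange.
- pivot_axis (a point): On the vertical hinge axis of the tensioner arm, 40 mm above the desk; fixed to the feeder, with axes parallel to the feeder's.
- tensioner_angle (a joint): Angle (rad) of the sprung blue arm, a bar 10 mm wide, 98 mm long, 26 to 40 mm above the desk. 0 = at rest along the feeder's +y; grows as the tip is pushed towards the feeder's +x (clockwise from above) to the end stop at 0.80. The pawl clicks up on its near (front) side at about 0.46; let go, it would rest on the pawl at about 0.45. A brass roller stands 32 mm from the pivot, 50 mm high.
- tension_arm: The blue arm with the orange upright thumb tab on top of it. Origin: on the pivot axis at desk height; turns with the arm; x is the direction of the push, y points outward along the arm. The tab: centre 85 mm out, 10 mm thick along x, 26 mm wide along y, 40 to 82 mm above the desk. Push on its -x face, or pinch it fore and aft.
- tab_mid (a point): Point inside the tab, 25 mm above its foot (65 mm above the desk), mid thickness and width; axes as the arm's. The spring pushes back here with about 3 N at rest and 7 N at the end stop, plus 1 to 2 N while the arm rides over the pawl.
- pawl (a joint): Travel (m) of the sprung yellow pawl, a ramped block under the arm's path, 56 mm from the pivot: 0 = up (top 34 mm above the desk); the arm rides over its ramp from about 0.05 to 0.45 rad and presses it down about 0.008; then it springs back up.
- tape_amber: Bystander: roll of amber tape lying flat, 58 mm diameter, 19 mm high. Origin: centre of its underside. Stands near the solder reel; the two may be swapped.
- cutters: Bystander: small cutters with red grips lying flat, 47 x 116 x 10 mm, origin at the centre of the underside.
- flux_bottle: Bystander: small clear bottle with black cap, 31 mm wide, 82 mm high, origin at the centre of the underside.
Not all that is in view belongs to the job. Of the things that look like the solder_reel, the middle-sized one is meant.

How it is judged:
By the outcome, as a careful person would: the job done as asked, in the order asked, and still so for the second after the job is handed in, while the arm keeps its last pose, push and grip.
It also fails if it takes over 45 s, if anything falls off the work surface, if the arm or the gripper's body presses on something with over 40 N, if the wrist force passes 120 N, or if a joint passes its speed limit or range.

## Working session

There is one attempt and no reset: what is moved stays moved. The work goes in short steps, Python scripts to look and compute and a tool call to move; the robot and the scene stay as the last step left them, time stands still between calls to the robot, and variables do not carry over. Pictures are saved under pics/ and viewed, at most 10 in all, crops included, and the job is handed in when it is done.

Besides the shell and the picture viewer there is one more tool, called after ">>>" as name(argument=value, ...) on one line, values as JSON. apply_moves: Moves the arm, as the interface text tells. Shifts and turns lie within -1 to 1; 1 stands for 0.06 m of shift or 6 degrees of turn. Its arguments: {"type":"object","properties":{"increments":{"type":"string"},"jaw":{"type":"number"}},"required":["increments"]}

```bash
mkdir -p pics; ls
cat > h.py <<'E'
import numpy as np, cv2, pickle
from plant import get_obs, get_image, job_done
def cam(name):
    o=get_obs(); d=get_image(name)
    if name=="wrist":
        M=np.array(d["mount"]); R=np.array(o["ee_rot"])@M[:3,:3]; c=np.array(o["tool_pos"])+np.array(o["ee_rot"])@M[:3,3]
        d["R"]=R.T; d["t"]=-R.T@c
    return d
def proj(d,X):
    p=np.atleast_2d(X)@np.array(d["R"]).T+np.array(d["t"]); s=p[:,:2]/p[:,2:]
    s=s*(1+d["k1"]*(s**2).sum(1,keepdims=True)); K=np.array(d["camera_matrix"])
    return s@K[:2,:2].T+K[:2,2]
def unproj(d,uv,z):
    K=np.array(d["camera_matrix"],float)
    s=cv2.undistortPoints(np.array(uv,float).reshape(-1,1,2),K,np.array([d["k1"],0,0,0.]))[:,0]
    R=np.array(d["R"]); c=-R.T@np.array(d["t"]); r=np.c_[s,np.ones(len(s))]@R
    return c+r*((z-c[2])/r[:,2])[:,None]
def save(d,n): cv2.imwrite(f"pics/{n}.png",np.array(d["pixels"])); pickle.dump(d,open(f"pics/{n}.pkl","wb"))
def load(n): return pickle.load(open(f"pics/{n}.pkl","rb"))
E
python3 - <<'E'
from h import *
for n in("scene","top"): save(cam(n),n+"0")
a=np.hstack([load("scene0")["pixels"],load("top0")["pixels"]])
o=get_obs();print(o["t"],o["ee_rot"],o["width"]); print(load("top0")["R"],load("top0")["t"],load("top0")["camera_matrix"])
E
```

```text
pics
0.1 [[ 9.53003024e-01  3.02960300e-01 -5.40605882e-04]
 [ 3.02960779e-01 -9.53001231e-01  1.84942741e-03]
 [ 4.51050122e-05 -1.92629229e-03 -9.99998144e-01]] 88.18460548549257
[[-0.01473993 -0.99986461 -0.00731474]
 [-0.99066667  0.01559497 -0.13541175]
 [ 0.13550749  0.00525051 -0.99076241]] [ 16.51261918 544.82202759 844.55569692] [[350.33960142   0.         253.67945152]
 [  0.         350.33960142 189.81579457]
 [  0.           0.           1.        ]]
```

View pics/top0.png

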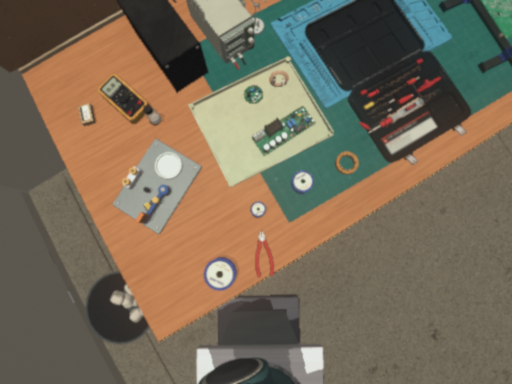

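View pics/scene0.png

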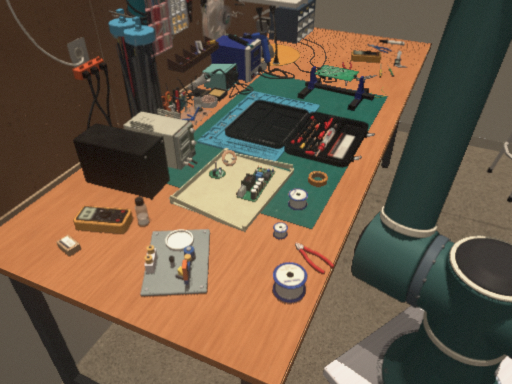

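Reel candidates in the top view: large (220,273), medium (302,181) and small (258,209). The medium one lies on the green mat beside the amber tape (347,162), so it fits. I'll confirm it in an enlarged crop, with the feeder alongside.

Run:
```python
from h import *
p=load("top0")["pixels"]
a=cv2.resize(p[140:240,235:365],None,fx=3,fy=3,interpolation=cv2.INTER_CUBIC)
b=cv2.resize(p[130:240,105:210],None,fx=4,fy=4,interpolation=cv2.INTER_CUBIC)
a=cv2.copyMakeBorder(a,0,440-300,0,0,cv2.BORDER_CONSTANT); print(a.shape,b.shape)
cv2.imwrite("pics/c1.png",np.hstack([a[:,:380],b]))
d=load("top0")
print(unproj(d,[[302,181],[220,273],[258,209]],36))
print(unproj(d,[[168,165]],20),unproj(d,[[158,140],[201,167],[158,233],[113,204]],10))
```

```text
(440, 390, 3) (440, 420, 3)
[[ 565.74933375 -114.36364477   36.        ]
 [ 340.32710296   93.94662394   36.        ]
 [ 496.56195379   -1.87838503   36.        ]]
[[616.24227694 230.9579252   20.        ]] [[687.15969549 262.15951424  10.        ]
 [611.38518818 145.83550247  10.        ]
 [440.32662461 256.47216114  10.        ]
 [516.95921925 378.12384594  10.        ]]
```

View pics/c1.png

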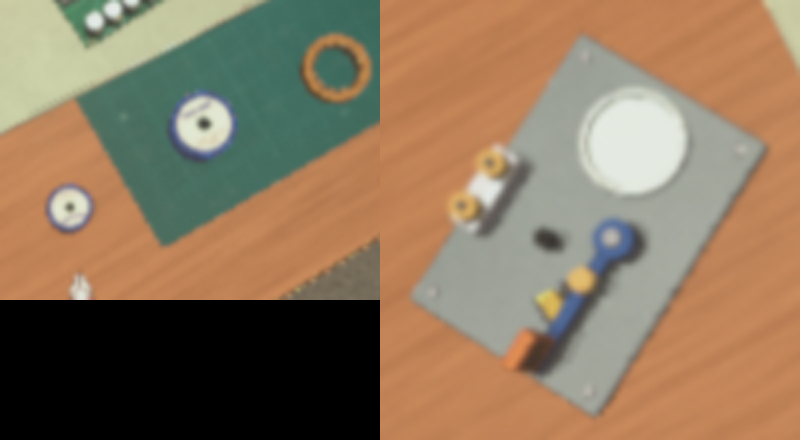

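The crop confirms the medium reel at (302,181) on the mat. In the feeder crop, the pan is at about (168,165) in full-image pixels, the pivot at about (163,189) and the tab at about (140,218). Feeder yaw is about 57°. I'll move above the reel for a wrist look.

>>> apply_moves(increments="0.7 -0.55 0 0;0.7 -0.55 0 0;0.7 -0.55 0 0;0.7 -0.55 0 0;0.7 -0.55 0 0", jaw=1)

```text
t: 0.72
tool_pos: [355.2, -420.6, 252.2]
ee_rot: [[0.953, 0.303, -0.0], [0.303, -0.953, 0.001], [-0.0, -0.001, -1.0]]
ft_force: [0.8, -0.6, 0.1]
width: 87.7
grasp_force: 0.0
```

>>> apply_moves(increments="0.7 -0.55 0 0;0.7 -0.55 0 0;0.7 -0.55 0 0;0.7 -0.55 0 0;0.5 -0.45 0 0")

```text
t: 1.35
tool_pos: [495.9, -208.8, 252.3]
ee_rot: [[0.953, 0.304, -0.0], [0.304, -0.953, 0.0], [-0.0, -0.001, -1.0]]
ft_force: [0.0, -0.6, -0.1]
width: 88.0
grasp_force: 0.0
```

Run:
```python
from h import *
d=cam("wrist"); save(d,"w1"); o=get_obs(); print(o["tool_pos"],np.round(o["ee_rot"],3).tolist(),np.round(d["mount"],3).tolist())
print(proj(d,[[565,-114,39]]))
```

```text
[ 497.54688256 -205.50549993  252.27875772] [[0.952, 0.305, 0.001], [0.305, -0.952, 0.004], [0.002, -0.003, -1.0]] [[0.0, -0.954, -0.3, 76.971], [1.0, 0.0, 0.001, -0.287], [-0.001, -0.3, 0.954, -131.424], [0.0, 0.0, 0.0, 1.0]]
[[185.83495867  82.5275153 ]]
```

View pics/w1.png

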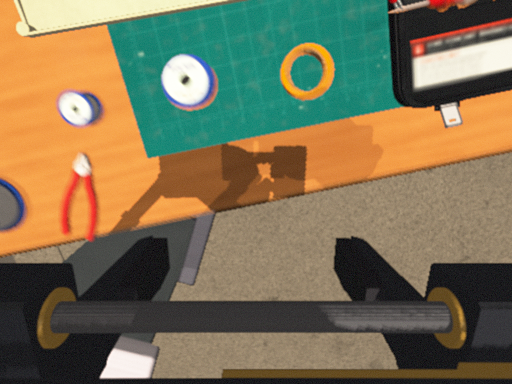

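```bash
cat >> h.py <<'E'
from scipy.optimize import minimize
def fitcyl(d,xy,r,z0,z1,mask):
    a=np.linspace(0,2*np.pi,60); C=np.c_[np.cos(a),np.sin(a)]*r
    def f(q):
        P=np.vstack([np.c_[C+q,0*a+z] for z in(z0,z1)]); h=cv2.convexHull(proj(d,P).astype(np.float32))
        m=np.zeros(mask.shape,np.uint8); cv2.fillPoly(m,[np.round(h*16).astype(np.int32)],255,cv2.LINE_AA,4)
        return np.abs(m/255.-mask).sum()/(m/255.).sum()
    s=minimize(f,xy,method="Nelder-Mead",options=dict(initial_simplex=np.array(xy)+[[0,0],[8,0],[0,8]],xatol=.1,fatol=1e-4)); return s.x,s.fun
E
python3 - <<'E'
from h import *
for n,win in(("w1",(35,125,140,235)),("top0",(165,200,287,318))):
    d=load(n); p=cv2.cvtColor(d["pixels"],cv2.COLOR_BGR2HSV); H,S,V=[p[...,i].astype(int) for i in range(3)]
    green=(H>65)&(H<98)&(S>60); m=np.zeros(H.shape); y0,y1,x0,x1=win; m[y0:y1,x0:x1]=~green[y0:y1,x0:x1]
    nl,l=cv2.connectedComponents(m.astype(np.uint8)); b=l==1+np.argmax([(l==i).sum() for i in range(1,nl)])
    print(n,b.sum(),fitcyl(d,[565,-114],28,3,39,b*1.))
E
```

```text
w1 2561 (array([ 565.55577984, -115.55754445]), np.float64(0.027361515508819212))
top0 430 (array([ 566.77424741, -115.93951559]), np.float64(0.09577055576308471))
```

>>> apply_moves(increments="0.8 -0.55 -0.0 0;0.77 -0.55 0 0;0 0 1 0;0 0 1 0;0 0 0 0")

```text
t: 2.02
tool_pos: [559.8, -118.1, 126.8]
ee_rot: [[0.953, 0.303, -0.013], [0.303, -0.953, 0.003], [-0.011, -0.007, -1.0]]
ft_force: [-0.1, 0.9, 1.3]
width: 88.1
grasp_force: 0.0
```

>>> apply_moves(increments="0 0 0 0;0 0 0 0")

```text
t: 2.28
tool_pos: [567.2, -120.4, 136.2]
ee_rot: [[0.953, 0.302, 0.006], [0.302, -0.953, -0.001], [0.005, 0.003, -1.0]]
ft_force: [0.4, 0.3, 0.2]
width: 88.0
grasp_force: 0.0
```

Run:
```python
from h import *
o=get_obs(); R=np.array(o["ee_rot"]); print(o["tool_pos"],np.round(o["ee_rot"],3).tolist(), R.T@(np.array([565.8,-115.6,29])-o["tool_pos"])/60)
```

```text
[ 567.2337753  -120.35309056  136.18409471] [[0.953, 0.302, 0.006], [0.302, -0.953, -0.001], [0.005, 0.003, -1.0]] [-0.00754384 -0.08807926  1.78613053]
```

>>> apply_moves(increments="0.03 -0.06 0.4 0;0 0 0.4 0;0 0 0.4 0;0 0 0.3 0;0 0 0.23 0")

```text
t: 2.9
tool_pos: [566.6, -115.9, 29.5]
ee_rot: [[0.953, 0.303, 0.002], [0.303, -0.953, -0.001], [0.002, 0.001, -1.0]]
ft_force: [0.2, 0.5, -0.2]
width: 88.0
grasp_force: 0.0
```

>>> apply_moves(increments="0 0 0 0;0 0 0 0;0 0 0 0;0 0 0 0")

```text
t: 3.4
tool_pos: [566.1, -115.6, 29.6]
ee_rot: [[0.953, 0.303, 0.001], [0.303, -0.953, -0.0], [0.001, 0.001, -1.0]]
ft_force: [0.6, -0.3, -0.1]
width: 88.2
grasp_force: 0.0
```

>>> apply_moves(increments="0 0 0 0;0 0 0 0;0 0 0 0;0 0 0 0;0 0 0 0", jaw=-1)

```text
t: 4.03
tool_pos: [565.6, -115.6, 28.9]
ee_rot: [[0.953, 0.303, -0.0], [0.303, -0.953, -0.0], [-0.0, 0.0, -1.0]]
ft_force: [0.9, -0.9, 0.8]
width: 50.9
grasp_force: 29.6
```

>>> apply_moves(increments="0 0 0 0;0 0 -0.2 0;0 0 -0.4 0;0 0 -0.4 0;0 0 -0.4 0")

```text
t: 4.65
tool_pos: [565.1, -115.2, 113.7]
ee_rot: [[0.953, 0.303, -0.001], [0.303, -0.953, 0.0], [-0.001, -0.001, -1.0]]
ft_force: [-0.2, 0.3, -3.1]
width: 51.2
grasp_force: 29.8
```

>>> apply_moves(increments="0 0 -0.5 -0.8;0 0 -0.5 -0.8;0 0 0 0;0 0 0 0;0 0 0 0")

```text
t: 5.28
tool_pos: [564.2, -115.1, 170.8]
ee_rot: [[0.889, 0.457, -0.004], [0.457, -0.889, 0.001], [-0.003, -0.002, -1.0]]
ft_force: [-0.2, 0.6, -4.1]
width: 50.8
grasp_force: 29.8
```

Run:
```python
from h import *
d=cam("wrist"); save(d,"w2"); s=cam("scene"); save(s,"s2"); t=cam("top"); save(t,"t2"); o=get_obs(); X=np.array(o["tool_pos"]); print(X,o["ee_rot"],o["ft_force"])
u,v=proj(s,X)[0].astype(int); print(u,v)
a=cv2.resize(s["pixels"][v-50:v+50,u-60:u+60],None,fx=3.2,fy=3.84)
cv2.imwrite("pics/c2.png",cv2.resize(np.hstack([d["pixels"],a]),(800,344)))
```

```text
[ 564.78565825 -115.2854867   171.49092729] [[ 8.89292468e-01  4.57332922e-01 -2.34633095e-03]
 [ 4.57335391e-01 -8.89294076e-01  6.22270314e-04]
 [-1.80199351e-03 -1.62644049e-03 -9.99997054e-01]] [ 0.05997146  1.19130375 -2.54834703]
301 154
```

View pics/c2.png

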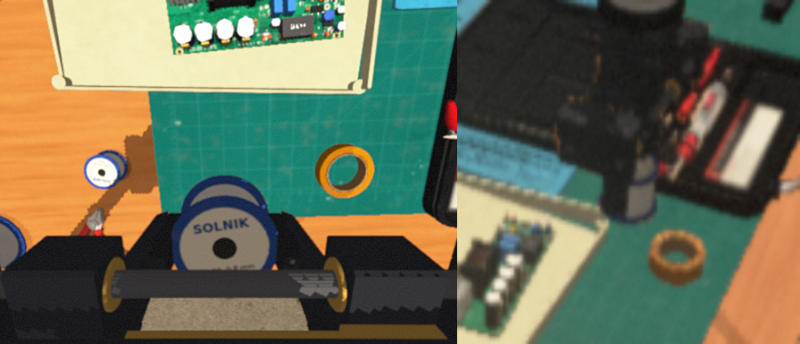

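Run:
```python
from h import *
d=load("w2"); o=get_obs(); R=np.array(o["ee_rot"]); T=np.array(o["tool_pos"])
p=d["pixels"].copy(); a=np.linspace(0,2*np.pi,80); 
for z,c in((-10,(0,0,255)),(26,(0,255,255))):
    P=T+np.c_[28*np.cos(a),28*np.sin(a),0*a+z]@R.T
    cv2.polylines(p,[np.round(proj(d,P)*16).astype(np.int32)],True,c,1,cv2.LINE_AA,4)
cv2.imwrite("pics/c3.png",cv2.resize(p[180:320,170:330],None,fx=4,fy=4,interpolation=cv2.INTER_CUBIC))
```

```text
(no output)
```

View pics/c3.png

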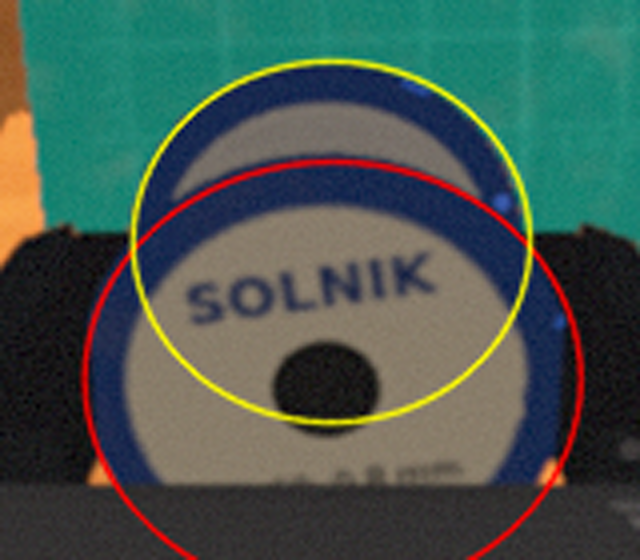

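The reel hangs upright and centred in the grip, within about 1 mm of the overlay. Next I'll move to a viewpoint for the feeder.

>>> apply_moves(increments="0.25 -0.75 -0.1 0;0.25 -0.75 -0.1 0;0.25 -0.75 -0.1 0;0.25 -0.75 -0.1 0;0.25 -0.75 -0.1 0")

```text
t: 6.05
tool_pos: [528.7, 120.3, 202.6]
ee_rot: [[0.889, 0.457, -0.001], [0.457, -0.889, -0.0], [-0.001, -0.0, -1.0]]
ft_force: [0.4, 0.7, -2.6]
width: 50.8
grasp_force: 29.8
```

>>> apply_moves(increments="0 0 0 -1;0 0 0 -1;0 0 0 -1;0 0 0 -1;0 0 0 -1")

```text
t: 6.68
tool_pos: [529.0, 118.9, 202.2]
ee_rot: [[0.538, 0.843, -0.001], [0.843, -0.538, -0.0], [-0.001, -0.001, -1.0]]
ft_force: [-0.3, 0.3, -2.9]
width: 51.4
grasp_force: 29.8
```

>>> apply_moves(increments="0 0 0 -1;0 0 0 -1;0 0 0 -1;0 0 0 0;0 0 0 0")

```text
t: 7.3
tool_pos: [529.1, 118.8, 202.6]
ee_rot: [[0.257, 0.966, -0.001], [0.966, -0.257, -0.0], [-0.0, -0.001, -1.0]]
ft_force: [-0.0, 0.2, -3.2]
width: 51.1
grasp_force: 29.8
```

>>> apply_moves(increments="0 0 0 0;0 0 0 0;0 0 0 0")

```text
t: 7.68
tool_pos: [529.3, 118.9, 202.9]
ee_rot: [[0.255, 0.967, 0.0], [0.967, -0.255, 0.0], [0.0, 0.0, -1.0]]
ft_force: [0.3, 0.8, -3.4]
width: 50.6
grasp_force: 29.8
```

Run:
```python
from h import *
d=cam("wrist"); save(d,"w4"); o=get_obs(); print(o["tool_pos"],np.round(o["ee_rot"],3).tolist(),o["width"])
cv2.imwrite("pics/w4v.png",cv2.resize(d["pixels"][:288],(800,450),interpolation=cv2.INTER_CUBIC))
```

```text
[529.2914695  118.91504374 202.9441731 ] [[0.255, 0.967, 0.0], [0.967, -0.255, 0.0], [0.0, 0.0, -1.0]] 50.67100547082785
```

View pics/w4v.png

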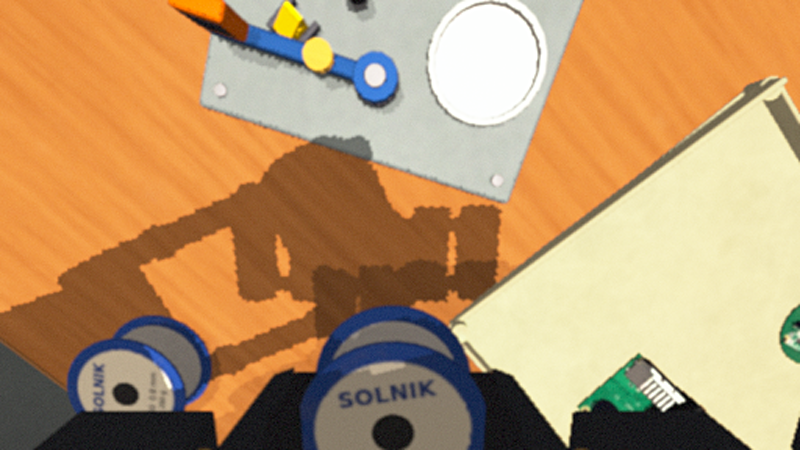

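Run:
```python
from h import *
d=load("w4"); k=1.5625
c=unproj(d,np.array([[508,202],[202,104]])/k,10)[:,:2]; print(c, np.linalg.norm(c[0]-c[1]))
p=cv2.cvtColor(d["pixels"],cv2.COLOR_BGR2HSV); V=p[...,2].astype(int); S=p[...,1].astype(int)
m=np.zeros(V.shape,np.uint8); w=(slice(0,88),slice(268,356)); print(V[50,300],V[100,290],S[100,290]); m[w]=(V[w]>215)&(S[w]<40)
m=cv2.morphologyEx(m,cv2.MORPH_OPEN,np.ones((3,3),np.uint8)); print(m.sum())
cn=cv2.convexHull(np.vstack(cv2.findContours(m,0,1)[0])); mm=m*0; cv2.fillPoly(mm,[cn],1)
pan,e=fitcyl(d,[616,231],35.5,19,20,mm.astype(float)); print(pan,e)
pv=unproj(d,np.array([[375,76]])/k,42)[:,:2]; print("pivot",pv)
# fit feeder pose
F=np.array([[-75,-105],[-75,105],[0,-60],[-30,0]]); W=np.vstack([c,[pan],pv]); wt=np.array([1,1,3,1.])
a=(F*wt[:,None]).sum(0)/wt.sum(); b=(W*wt[:,None]).sum(0)/wt.sum(); x=F-a; y=W-b
th=np.arctan2((wt*(x[:,0]*y[:,1]-x[:,1]*y[:,0])).sum(),(wt*(x*y).sum(1)).sum()); R=np.array([[np.cos(th),-np.sin(th)],[np.sin(th),np.cos(th)]])
t=b-R@a; print("th",np.degrees(th),"t",t,"res",(F@R.T+t-W).round(1).tolist())
for n,f in(("pan",(0,-60)),("pivot",(-30,0)),("tab",(-30,85))): print(n,R@np.array(f)+t)
# top-camera check of pan
d=load("top0"); p=cv2.cvtColor(d["pixels"],cv2.COLOR_BGR2HSV); m=np.zeros(V.shape); w=(slice(145,185),slice(148,190)); m[w]=(p[w][...,2]>195)&(p[w][...,1]<40)
print(m.sum(),fitcyl(d,[616,231],35.5,19,20,m))
```

```text
[[615.56376971 146.32558916]
 [440.7994013  254.7039977 ]] 205.64159088331817
254 210 13
4788
[616.60880315 232.08255929] 0.021482722190865958
pivot [[549.93971484 237.73839713]]
th 58.28014262802641 t [566.27567567 263.79447329] res [[0.6, -1.5], [-3.3, 0.5], [0.7, 0.2], [0.6, 0.5]]
pan [617.3134122  232.24848386]
pivot [550.50268095 238.27560503]
tab [478.19922087 282.96575674]
534.0 (array([616.35781268, 232.54012947]), np.float64(0.12898026021210995))
```

>>> apply_moves(increments="0.73 0.31 0 0;0.73 0.31 0 0;0.74 0.3 0 0;0 0 0 -1;0 0 0 -1")

```text
t: 8.35
tool_pos: [616.5, 233.3, 202.3]
ee_rot: [[0.044, 0.999, -0.001], [0.999, -0.044, -0.0], [-0.0, -0.001, -1.0]]
ft_force: [0.1, 0.2, -3.8]
width: 50.8
grasp_force: 29.8
```

>>> apply_moves(increments="0 0 0 -1;0 0 0 -1;0 0 0 -1;0 0 0 -1;0 0 0 -1")

```text
t: 8.98
tool_pos: [616.3, 232.5, 202.7]
ee_rot: [[-0.461, 0.888, -0.0], [0.888, 0.461, -0.0], [0.0, -0.0, -1.0]]
ft_force: [0.2, 0.4, -2.7]
width: 51.2
grasp_force: 29.8
```

>>> apply_moves(increments="0 0 0 -1;0 0 0.2 -1;0 0 0.4 -1;0 0 0.4 -1;0 0 0.4 -1")

```text
t: 9.6
tool_pos: [616.4, 232.5, 118.2]
ee_rot: [[-0.843, 0.538, 0.0], [0.538, 0.843, 0.0], [-0.0, 0.0, -1.0]]
ft_force: [0.2, -0.0, -2.3]
width: 51.2
grasp_force: 29.8
```

>>> apply_moves(increments="0 0 0 0;0 0 0 0;0 0 0 0;0 0 0 0")

```text
t: 10.1
tool_pos: [617.1, 232.7, 120.3]
ee_rot: [[-0.841, 0.542, 0.002], [0.542, 0.841, 0.001], [-0.001, 0.002, -1.0]]
ft_force: [0.2, -0.1, -2.8]
width: 50.8
grasp_force: 29.8
```

Run:
```python
from h import *
o=get_obs(); R=np.array(o["ee_rot"]); print(o["qpos"][5],o["tool_pos"],np.degrees(np.arctan2(R[1,0],R[0,0])), R.T@(np.array([616.6,232.2,42])-o["tool_pos"])/60,o["width"])
```

```text
-0.6755481324883537 [617.08036311 232.74551535 120.27873969] 147.2062107320339 [ 0.00357361 -0.01422347  1.30461948] 50.838486162459795
```

>>> apply_moves(increments="0 -0.01 0.4 0;0 0 0.4 0;0 0 0.3 0;0 0 0.1 0;0 0 0.07 0")

```text
t: 10.72
tool_pos: [616.4, 232.1, 42.9]
ee_rot: [[-0.841, 0.541, 0.001], [0.541, 0.841, 0.0], [-0.0, 0.001, -1.0]]
ft_force: [0.4, 0.1, -2.3]
width: 51.0
grasp_force: 29.8
```

>>> apply_moves(increments="0 0 0.02 0;0 0 0.02 0;0 0 0 0;0 0 0 0")

```text
t: 11.22
tool_pos: [616.2, 232.0, 40.7]
ee_rot: [[-0.841, 0.541, 0.001], [0.541, 0.841, 0.0], [-0.0, 0.0, -1.0]]
ft_force: [0.5, -0.1, -3.5]
width: 50.9
grasp_force: 29.8
```

Still hanging freely, so no rim contact. Going down the last bit.

>>> apply_moves(increments="0 0 0.01 0;0 0 0.01 0;0 0 0.01 0;0 0 0 0;0 0 0 0")

```text
t: 11.85
tool_pos: [616.2, 232.1, 39.9]
ee_rot: [[-0.841, 0.541, 0.0], [0.541, 0.841, 0.0], [-0.0, 0.0, -1.0]]
ft_force: [-3.3, -2.0, 6.4]
width: 51.0
grasp_force: 29.1
```

>>> apply_moves(increments="0 0 0 0;0 0 0 0;0 0 0 0;0 0 0 0;0 0 0 0", jaw=0.65)

```text
t: 12.48
tool_pos: [615.9, 232.0, 38.4]
ee_rot: [[-0.841, 0.541, -0.0], [0.541, 0.841, -0.0], [0.0, -0.0, -1.0]]
ft_force: [-0.1, 0.1, 0.4]
width: 72.5
grasp_force: 0.0
```

>>> apply_moves(increments="0 0 -0.1 0;0 0 -0.4 0;0 0 -0.6 0;0 0 -0.6 0;0 0 0 0")

```text
t: 13.1
tool_pos: [618.8, 232.9, 145.2]
ee_rot: [[-0.841, 0.541, 0.008], [0.541, 0.841, 0.003], [-0.005, 0.007, -1.0]]
ft_force: [0.3, 0.5, -0.3]
width: 72.8
grasp_force: 0.0
```

>>> apply_moves(increments="-1 0 -0.4 0;-0.6 0 0 0;0 0 0 0;0 0 0 0;0 0 0 0", jaw=-0.1)

```text
t: 13.72
tool_pos: [693.6, 181.7, 162.6]
ee_rot: [[-0.841, 0.54, -0.002], [0.54, 0.841, -0.0], [0.002, -0.001, -1.0]]
ft_force: [-0.0, 1.1, 0.6]
width: 39.6
grasp_force: 0.0
```

Run:
```python
from h import *
d=cam("wrist"); save(d,"w5"); o=get_obs(); print(o["tool_pos"],np.round(o["ee_rot"],3).tolist(),o["width"])
p=d["pixels"].copy(); a=np.linspace(0,2*np.pi,80)
for z,r,c in((50,28,(0,0,255)),(20,35.5,(0,255,255))):
    P=np.c_[616.6+r*np.cos(a),232.2+r*np.sin(a),0*a+z]
    cv2.polylines(p,[np.round(proj(d,P)*16).astype(np.int32)],True,c,1,cv2.LINE_AA,4)
cv2.imwrite("pics/w5v.png",cv2.resize(p,(800,600),interpolation=cv2.INTER_CUBIC))
```

```text
[693.81626106 181.78770128 162.95130084] [[-0.841, 0.54, -0.002], [0.54, 0.841, -0.0], [0.001, -0.001, -1.0]] 39.54160830518576
```

View pics/w5v.png

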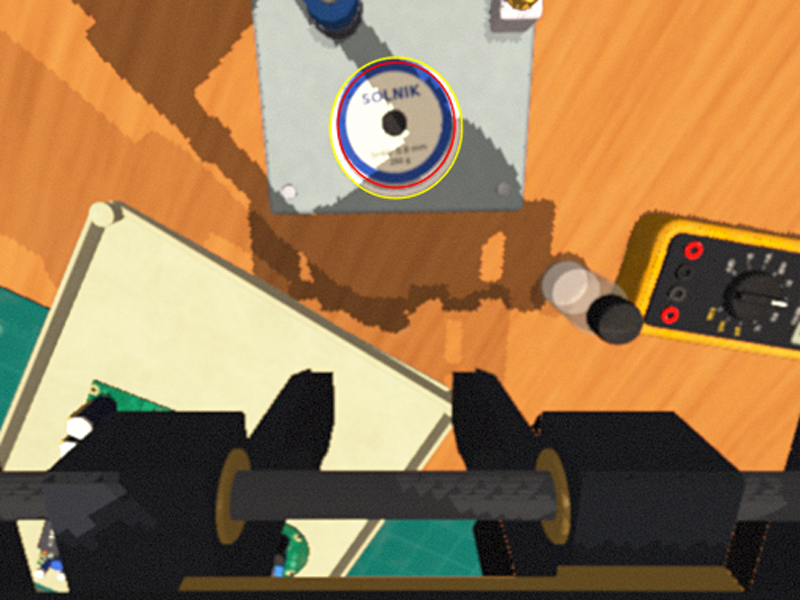

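The reel lies flat in the pan: its top disc, centre about (394,122), sits on the circle predicted at 50 mm height. Next I'll measure the tab.

>>> apply_moves(increments="0.8 0 0 0;0.7 0 0 0;0 0 0 0;0 0 0 0;0 0 0 0")

```text
t: 14.4
tool_pos: [620.2, 229.4, 164.0]
ee_rot: [[-0.841, 0.542, 0.001], [0.542, 0.841, 0.0], [-0.001, 0.001, -1.0]]
ft_force: [-0.4, 0.6, 0.5]
width: 39.4
grasp_force: 0.0
```

Run:
```python
from h import *
d=cam("wrist"); save(d,"w6"); o=get_obs(); print(o["t"],o["tool_pos"],np.round(o["ee_rot"],3).tolist())
p=cv2.cvtColor(d["pixels"],cv2.COLOR_BGR2HSV); pr=proj(d,[[478,283,65],[478,283,82],[478,283,40]]); print(pr)
fr=lambda c,ang,z0,z1:np.array([[c[0]+np.cos(ang)*x-np.sin(ang)*y,c[1]+np.sin(ang)*x+np.cos(ang)*y,z] for x in(-5,5) for y in(-13,13) for z in(z0,z1)])
H,S,V=[p[...,i].astype(int) for i in range(3)]
u,v=pr[0].astype(int); y0=max(v-60,0); cv2.imwrite("pics/w6v.png",cv2.resize(d["pixels"][y0:v+90,max(u-90,0):u+90],None,fx=4,fy=4))
print(y0,max(u-90,0)); print(p[max(v-12,0):v+13:6,u].tolist(), p[v,max(u-40,0):u+40:8].tolist())
```

```text
14.45 [620.22944041 229.31065331 163.84407618] [[-0.84, 0.542, 0.001], [0.542, 0.84, 0.0], [-0.001, 0.0, -1.0]]
[[202.43204619 -13.81737808]
 [198.07849917 -23.98963778]
 [207.67708049  -1.56401041]]
0 112
[] [[18, 164, 109], [19, 161, 109], [20, 165, 99], [19, 178, 99], [20, 159, 101], [18, 163, 102], [19, 179, 97], [18, 173, 100], [19, 188, 99], [19, 169, 101]]
```

View pics/w6v.png

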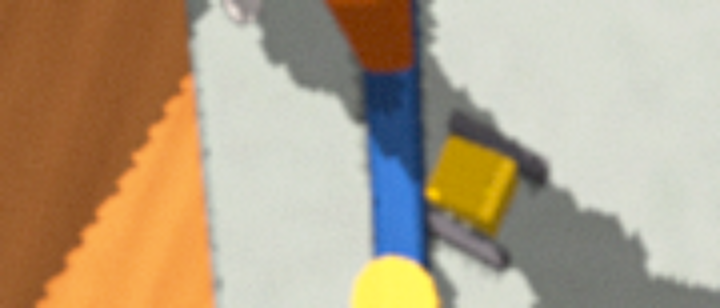

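Run:
```python
from h import *
d=load("w6"); q=unproj(d,np.array([[365,70],[413,70],[374,230],[425,230]])/4+[112,0],40)[:,:2]; print(q)
a=(q[0]+q[1])/2; b=(q[2]+q[3])/2; y=(a-b)/np.linalg.norm(a-b); print("arm yaw",np.degrees(np.arctan2(y[1],y[0])),"tab",a+13*y,"pivot",a-72*y, np.linalg.norm(q[0]-q[1]),np.linalg.norm(q[2]-q[3]))
y=np.array([np.cos(np.radians(148)),np.sin(np.radians(148))]);print("tab",a+13*y,"pivot",a-72*y)
```

```text
[[486.21824904 273.17953941]
 [491.01519844 280.64126463]
 [509.19541445 258.88906668]
 [514.48076179 267.10747514]]
arm yaw 149.07379044674724 tab [477.46493504 283.59154031] pivot [550.38047655 239.90717461] 8.870629449831132 9.77124015338945
tab [477.59209849 283.79935246] pivot [549.67618666 238.756215  ]
```

The tab is just out of frame. Its foot edge at about (209,17) and the arm edges give the tab centre as (478,283.5) and the pivot as (550,238.5), which agrees with the feeder fit.

>>> apply_moves(increments="0.82 -0.18 0 -0.18;0.82 -0.17 0 0;0.82 -0.17 0 0;0 0 0.4 0;0 0 0.1 0")

```text
t: 15.08
tool_pos: [477.0, 281.1, 132.6]
ee_rot: [[-0.851, 0.525, -0.002], [0.525, 0.851, -0.001], [0.001, -0.002, -1.0]]
ft_force: [0.6, 0.1, -1.0]
width: 39.4
grasp_force: 0.0
```

>>> apply_moves(increments="0 0 0 0;0 0 0 0;0 0 0 0;0 0 0 0")

```text
t: 15.58
tool_pos: [478.2, 281.7, 134.2]
ee_rot: [[-0.851, 0.526, 0.001], [0.526, 0.851, 0.0], [-0.0, 0.001, -1.0]]
ft_force: [-0.1, -0.6, -0.2]
width: 39.6
grasp_force: 0.0
```

Run:
```python
from h import *
o=get_obs(); R=np.array(o["ee_rot"]); print(o["qpos"],o["tool_pos"],np.degrees(np.arctan2(R[1,0],R[0,0])), R.T@(np.array([477.8,283.4,60])-o["tool_pos"])/60)
save(cam("top"),"t6")
```

```text
[ 4.87421880e-01  1.42757700e-01  1.98015630e+00 -1.11853183e-06
  1.01792278e+00 -5.29982209e-01] [478.19923056 281.66599704 134.15870411] 148.29298686703225 [0.0213232  0.02028404 1.23598381]
```

>>> apply_moves(increments="0.02 0.02 0.4 0;0 0 0.4 0;0 0 0.3 0;0 0 0.13 0;0 0 0 0")

```text
t: 16.25
tool_pos: [477.1, 283.2, 59.6]
ee_rot: [[-0.851, 0.525, -0.001], [0.525, 0.851, -0.0], [0.0, -0.001, -1.0]]
ft_force: [0.9, -0.5, -0.1]
width: 40.0
grasp_force: 0.0
```

>>> apply_moves(increments="0 0 0 0;0 0 0 0;0 0 0 0;0 0 0 0", jaw=-1)

```text
t: 16.75
tool_pos: [477.7, 283.6, 60.5]
ee_rot: [[-0.851, 0.525, 0.001], [0.525, 0.851, 0.001], [-0.0, 0.001, -1.0]]
ft_force: [0.2, 0.1, 1.4]
width: 9.6
grasp_force: 30.0
```

>>> apply_moves(increments="-0.002 0.074 0 0.5;-0.002 0.074 0 0.5;-0.002 0.074 0 0.5;-0.002 0.074 0 0.5;-0.002 0.074 0 0.5")

```text
t: 17.38
tool_pos: [490.8, 299.9, 60.5]
ee_rot: [[-0.686, 0.728, -0.001], [0.728, 0.686, -0.002], [-0.0, -0.002, -1.0]]
ft_force: [-0.3, -1.0, 4.7]
width: 9.3
grasp_force: 30.0
```

>>> apply_moves(increments="-0.002 0.074 0 0.5;-0.002 0.074 0 0.5;-0.002 0.074 0 0.5;-0.002 0.074 0 0.5;-0.002 0.074 0 0.5")

```text
t: 18.0
tool_pos: [509.0, 313.3, 60.4]
ee_rot: [[-0.474, 0.881, -0.001], [0.881, 0.474, -0.001], [-0.0, -0.001, -1.0]]
ft_force: [-2.9, -1.5, 4.2]
width: 9.5
grasp_force: 30.0
```

>>> apply_moves(increments="-0.002 0.074 0 0.5;0 0 0 0;0 0 0 0;0 0 0 0")

```text
t: 18.5
tool_pos: [512.8, 315.3, 60.4]
ee_rot: [[-0.429, 0.903, -0.001], [0.903, 0.429, -0.0], [-0.0, -0.001, -1.0]]
ft_force: [-2.4, -0.7, 4.7]
width: 10.2
grasp_force: 30.0
```

Run:
```python
from h import *
o=get_obs(); R=np.array(o["ee_rot"]); T=np.array(o["tool_pos"]); print(o["t"],T,o["ft_force"],o["torque"],o["width"],148.3-np.degrees(np.arctan2(R[1,0],R[0,0])))
r=T[:2]-[550.2,238.5]; a0=148.2; print("r",np.linalg.norm(r),"angle",np.radians(a0)-np.arctan2(r[1],r[0]))
s=cam("scene"); save(s,"s7"); t=cam("top"); save(t,"t7")
A=cv2.resize(s["pixels"][190:310,120:240],(400,400),interpolation=cv2.INTER_CUBIC); B=cv2.resize(t["pixels"][130:240,100:210],(400,400),interpolation=cv2.INTER_CUBIC)
cv2.imwrite("pics/c7.png",np.hstack([A,B]))
```

```text
18.5 [512.84687905 315.34293062  60.43923715] [-2.38006736 -0.7294952   4.71511865] [-0.16696666  0.29840205  0.26857633] 10.238458334902372 32.883711820303304
r 85.4405736814972 angle 0.5633181185940326
```

View pics/c7.png

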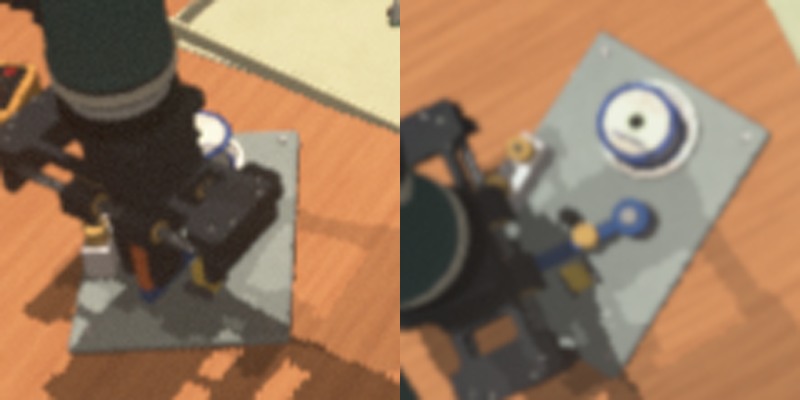

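The reel sits in the pan and the yellow pawl (about (575,275) in the right half) is visible on the near side of the arm. The arm is at about 0.56 rad. The force and moment on the gripper add up to roughly the expected spring load, so the fingers are carrying it. I'll hand in.

```bash
python3 -c "
from plant import job_done; print(job_done())"
```

```text
the job is handed in; nothing more can be done
None
```

I handed the job in at about 18.5 s (limit 45 s): the solder reel is flat in the pan and released, and the fingers still pinch the orange tab, holding the arm at about 0.56 rad, past the raised pawl; no verdict came back.

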